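# Half-sheet test exposure on a contact printer

### The arm

A 7-joint arm with a two-finger parallel gripper is mounted at the origin on the work surface. World frame = base frame: x ahead of the robot, y to its left, z up, the work surface at z = 0. Lengths are in m, angles in degrees, forces in N, time in s.
With the tool pointing down it reaches from about 0.425 to 0.875 m from the base axis. Payload 4.7 kg.
Tool frame: the origin (TCP) lies midway between the tips of the shut fingers; the grasp point (between the pads) lies 19 mm behind it; z points along the fingers, y is the direction in which the jaws open and shut (so a half turn about z gives the same grasp; the last joint's range is limited). The gripper opens to 87 mm and grips with 3 to 60 N. Pads are 19 mm wide; open, the fingers measure 117 mm over their backs; the gripper's body (75 mm by 190 mm) begins 51 mm behind the grasp point.
Start: joints at [75.808, 18.392, -4.016, 83.108, 1.295, 78.541, -3.26], TCP at [0.168, -0.628, 0.223] pointing down, gripper open.
Joint ranges: [-163.93, 163.93], [-17.29, 119.83], [-79.2, 71.16], [3.27, 140.29], [-89.18, 269.18], [5.43, 117.66], [-154.24, 154.24]. Speed limits (degrees/s): [147.25, 147.25, 180, 180, 180, 180, 180].

### API

Orientations are given as [roll, pitch, yaw] about the fixed x, y, z axes, in that order (R = Rz(yaw) Ry(pitch) Rx(roll)).
In Python, from cell import env gives the robot as it stands. The module is installed in compiled form; this text tells all that it offers.
- The arm moves only by the tool servo_tool, never from a script. Its argument "plan" is a list of rows, each a list of 3 entries, a list of its own where there are three numbers: the opening, from 0 (shut) to 1 (fully open), then the shift along the tool's x, y, z in cm, then the turn, a rotation vector about the tool's x, y, z in degrees. A call has 1 to 20 rows; each row shifts and turns the pose as measured when the row begins, along the tool's axes as they then stand; what a row does not reach is not made up. A row lasts 1/12 s, in which the tool goes at most 41.7 mm and 7.16 degrees, less where a joint would pass 70% of its speed; a pose out of reach is approached as far as the arm can. A call is refused whole if a number of a shift passes 4.17 or a number of a turn 7.16, either way. A call with a gripper value outside its range is refused whole. The fingers move at their own pace and stop on an object; "force" is the grip in N (left out, the last holds). Time passes only in rows, so rows that do not move let the fingers close. It gives the time, the measured TCP pose, the force and the opening at its end, in the units of the state.
- env.get_obs(): the state, without advancing time (a new reading comes with each control period).
- env.read_camera(name): name is "side" or "top"; returns a dict with "image" (384x512x3 uint8, blue, green, red), "fx", "fy", "cx", "cy" (pixels), "rvec" (rotation vector, rad) and "tvec" (3), from world to camera coordinates, as OpenCV has them. Camera axes: x right, y down, z forward; pixel columns grow to the right and rows downward; lengths in m; the calibration is good to about 2 mm. A picture is of the moment at which its call begins. There is no depth.
- env.sign_off(): hands the job in, once; it reports no verdict.
The state is a dict: "time_s": time; "qpos": joint angles; "joint_velocities": joint speeds; "effort": joint torques, N m; "tool_pos": TCP position; "tool_rot": TCP orientation; "force": force on the tool from outside, world axes, zero at the start; "wrist_torque": the same for the moment, N m; "grip_width": finger opening in m.
Only numpy, scipy, OpenCV 4.12 (cv2) and the standard library are available. Lean on these libraries where they do the work, as an engineer would, in place of code of your own. Each camera call takes 0.05 s, during which the arm holds its last target. There are 200 camera calls.

### The job

Make a half-sheet test exposure on the contact printer: its lid is already down on the paper, so first swing both turnbuttons all the way in over the front rim of the lid to secure it. Then slide the spring-loaded shutter open by its upright tab to half its travel, without running on past half since the other half of the sheet must stay dark, and hold it there against its spring: finish while still holding the shutter, steady at half. Keep the shutter shut until both turnbuttons are in, keep the lid down, and leave the other things on the table where they are.

Things in the scene. Friction and masses are not known exactly. Their poses are not given: they have to be found in the camera images.
- printer: Contact printer, its place and yaw differ each time: flat grey case, x -110 to +100, y -165 to +165 mm, deck at z 45 mm, fixed. Origin on the table under it; x from its front to its hinges, y along its length, z up. The grey lid (x -65 to +100, y -150 to +150, top at z 59 mm) lies on the deck and leaves a ledge of deck in front.
- half_tick (a point): Middle of the widest white tick, on the front guide rail: the shutter's -y edge stands level with it at half travel. At x -32, y -67, z 67 mm in the printer's frame. Narrow ticks 60 mm either side mark shut (y -127) and fully open (y -7).
- window (a point): Centre of the glass window in the lid over the white paper: x 15, y -65, z 57 mm in the printer's frame, 90 (x) by 120 mm (y). The shutter, a dark plate 88 by 134 mm, covers it when shut. It slides along y between dark guide rails on the lid (x -34 and +64, tops at z 67 mm). A steel spring barrel lies along the far rim (x 83, y 20 to 145, top at z 73 mm).
- left_pivot (a point): Pivot of the left turnbutton: a vertical axis on the front ledge at x -88, y +90, z 66 mm in the printer's frame.
- right_pivot (a point): Pivot of the right turnbutton: a vertical axis on the front ledge at x -88, y -90, z 66 mm in the printer's frame.
- left_knob (a point): Centre (half-way up) of the left turnbutton's knob: an upright round black knob 15 mm in diameter and 26 mm tall (z 66.5 to 92.5 mm), 36 mm from the pivot near the tip of a steel blade (15 mm wide, 6 mm thick, underside at z 60.5 mm, so it passes over the lid). Can be pinched from above or pushed.
- right_knob (a point): Centre of the right turnbutton's knob: same shape and size as the left.
- left_button (a joint): Angle of the left turnbutton, rad. 0 = fully in, blade square over the lid's front rim (along the printer's +x), against its stop pin; it grows as the blade swings out, counter-clockwise from above, towards the printer's +y (1.57 = blade along +y); greatest 2.4. Starts swung out at 1.4 to 2.2. Light friction (0.05 N m), stays where it is left.
- right_button (a joint): Angle of the right turnbutton, rad: mirror image. 0 = fully in, against its stop pin; it grows as the blade swings out, clockwise from above, towards the printer's -y (1.57 = blade along -y). Starts at 1.4 to 2.2. Light friction (0.05 N m), stays where it is left.
- shutter_tab: The shutter's upright finger tab, a dark steel plate 40 mm wide (x) by 8 mm thick (y) by 36 mm tall, fixed to the shutter. Origin at its centre (half-way up), axes as the printer's. Shut, it stands at x 15, y -15, z 80.5 mm in the printer's frame (top at z 98.5 mm); it travels along the printer's +y as the shutter opens. Can be pinched from above across its 8 mm.
- shutter (a joint): Opening of the shutter, m, along the printer's +y: 0 = shut, 0.120 = fully open, 0.060 = half travel (tab at y +45 mm). A spring pulls it shut: about 3 N when shut, 6.6 N at half, 10 N fully open (60 N/m). It springs shut when let go.
- lid (a joint): Hinge angle of the lid, rad: 0 = down on the paper (as it starts), grows as it is raised. The hinge runs along the far edge; it is stiff and the lid stays down unless lifted. Raising by 0.06 is about 10 mm at the front rim.
- loupe: Bystander: a small black waisted loupe, 36 mm in diameter and 40 mm tall, standing on the printer's front ledge midway between the turnbuttons. Origin under its middle.
- tape: Bystander: a roll of masking tape lying flat, 104 mm in diameter, 24 mm high, beside the printer. Origin under its middle.
- glue: Bystander: a white glue bottle 30 mm in diameter, 95 mm tall, beside the printer. Origin under its middle.
- jar: Bystander: an amber jar with a black lid, 56 mm in diameter, 60 mm tall, beside the printer. Origin under its middle.
- brush: Bystander: a wooden-handled brush 200 mm long, 20 mm high, lying on the table to the right. Origin under its middle.
- scissors: Bystander: scissors with black handles, 180 mm long, 12 mm high, lying on the table to the left. Origin under the pivot.

How it is judged (in metres and radians):
On the way:
1. both turnbuttons are swung in over the lid's rim while the shutter is still shut (value of joint each of left_button, right_button below 0.2 rad and value of joint shutter below 0.015 m), for 0.2 s.
At the end, for the whole second after the job is handed in: Both turnbuttons are in over the lid's rim (within 0.25 rad of square), the lid is down, and the robot's fingers hold the shutter by its tab, with more than 2 N and nothing else propping it, still at half travel: 60 mm open, 8 mm either way (value of joint each of left_button, right_button below 0.25 rad and value of joint lid below 0.03 rad and value of joint shutter between 0.052 and 0.068 m and velocity of joint shutter between -0.01 and 0.01 m/s and contact force between the fingers and shutter_tab above 2 N and contact force between each of loupe, tape, glue, jar, brush, scissors and shutter_tab below 0.2 N); the arm keeps its last pose, push and grip.
It fails at once if the shutter is opened more than 15 mm while a turnbutton is not yet in (value of joint shutter above 0.015 m and value of joint any of left_button, right_button above 0.3 rad).
It fails at once if the shutter runs on well past half (more than 75 mm open) (value of joint shutter above 0.075 m).
It fails at once if the lid is lifted (value of joint lid above 0.06 rad).
It fails at once if a bystander is knocked over or shifted by more than 30 mm (distance of any of loupe, tape, glue, jar, brush, scissors from where it was at the start of the episode above 0.03 m or angle between any of loupe, glue, jar's own z axis and vertical above 0.5 rad).
It also fails if it takes over 58 s, if anything falls off the work surface, if the arm or the gripper's body presses on something with over 40 N, if the wrist force passes 120 N, or if a joint passes its speed limit or range.

## Working session

There is one attempt and no reset: what is moved stays moved. The work goes in short steps, Python scripts to look and compute and a tool call to move; the robot and the scene stay as the last step left them, time stands still between calls to the robot, and variables do not carry over. Pictures are saved under pics/ and viewed, about 8 in all and at most 12, crops included, and the job is handed in when it is done.

Besides the shell and the picture viewer there is one more tool, called as a command line: name --argument value ..., lists and objects as JSON in quotes. servo_tool: Moves the arm, as the interface text tells. Its arguments: {"type":"object","properties":{"plan":{"type":"array"},"force":{"type":"number"}},"required":["plan"]}

```bash
mkdir -p pics; cat > h.py <<'E'
import numpy as np, cv2
from cell import env
def cam(n):
    c=env.read_camera(n); c['R']=cv2.Rodrigues(np.array(c['rvec'],float))[0]; c['t']=np.array(c['tvec'],float).ravel(); return c
def toz(c,u,v,z):
    d=c['R'].T@np.array([(u-c['cx'])/c['fx'],(v-c['cy'])/c['fy'],1]); o=-c['R'].T@c['t']
    return o+d*(z-o[2])/d[2]
def proj(c,P):
    q=c['R']@np.array(P,float)+c['t']; return np.array([c['fx']*q[0]/q[2]+c['cx'],c['fy']*q[1]/q[2]+c['cy']])
E
python3 - <<'E'
from h import *
for n in('top','side'):
    c=cam(n); cv2.imwrite(f'pics/{n}0.png',cv2.resize(c['image'],(800,600),interpolation=cv2.INTER_CUBIC)); print(n,c['fx'],-c['R'].T@c['t'],c['R'].round(2).tolist())
print(env.get_obs())
E
```

```text
top 486.16177349776177 [ 0.32918867 -0.0178071   1.83708719] [[-0.01, -1.0, 0.01], [-0.99, 0.01, -0.13], [0.13, -0.01, -0.99]]
side 462.77548155819215 [0.05767742 1.10701135 0.78833399] [[-0.91, -0.42, 0.01], [-0.21, 0.45, -0.87], [0.36, -0.79, -0.5]]
{'time_s': 0.1, 'qpos': array([75.80703646, 18.43588263, -4.01603557, 83.16603131,  1.29476338,
       78.54174651, -3.259424  ]), 'joint_velocities': array([-0.06339066, -0.08855794,  0.01347009, -0.17058314, -0.0347615 ,
        0.05664525,  0.00369604]), 'effort': array([-4.32763554e-04, -4.92569089e+01, -4.05860329e-01, -3.13399172e+01,
       -6.40833378e-02,  3.94726137e-02,  8.80627249e-05]), 'tool_pos': array([ 0.16807462, -0.62739045,  0.22157531]), 'tool_rot': array([-1.79901559e+02,  5.00670193e-03,  1.50035280e+01]), 'force': array([ 0.08452709, -0.6227527 ,  0.4675661 ]), 'wrist_torque': array([-0.01375422, -0.01175332, -0.01099291]), 'grip_width': 0.08704438234324914}
```

View pics/top0.png

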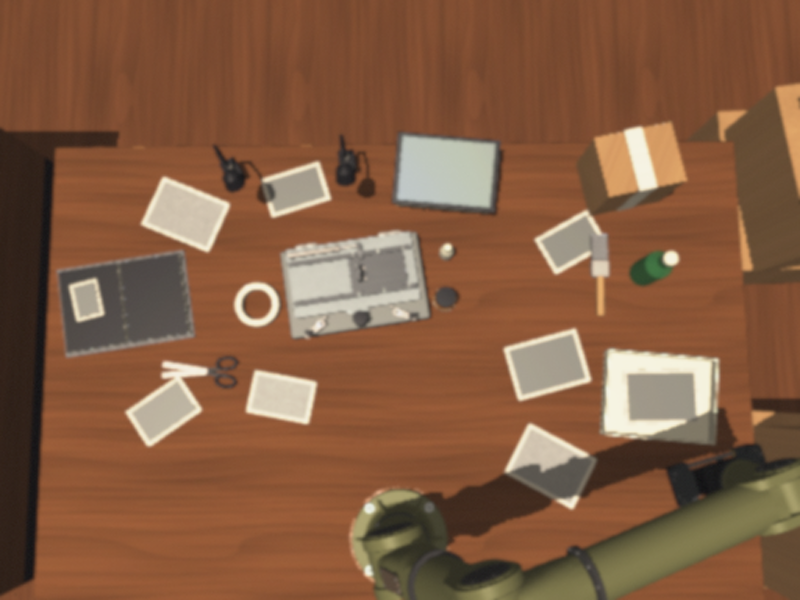

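View pics/side0.png

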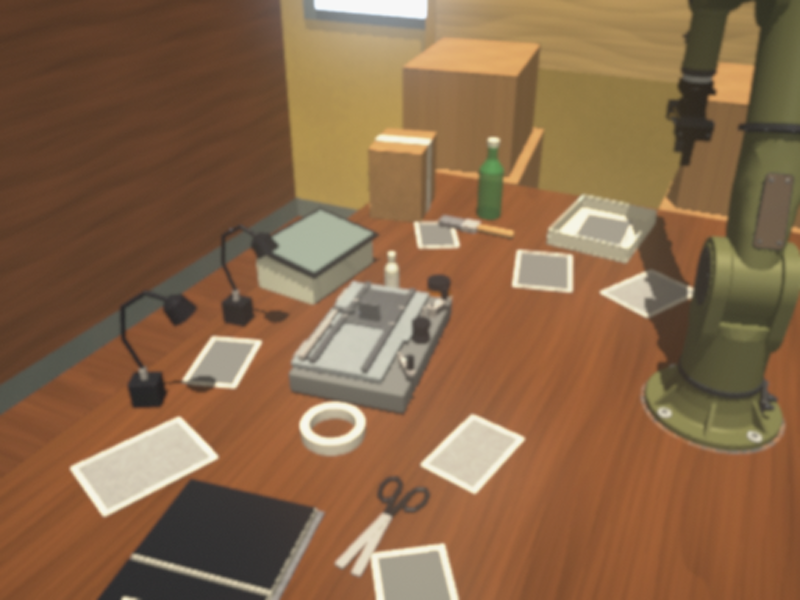

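The top view shows the printer at about (282–430, 232–337), with its front edge facing the robot. The turnbuttons are near (318,325) and (402,312), the loupe near (361,318). I'll crop and measure.

```bash
python3 - <<'E'
from h import *
c=cam('top'); im=c['image']; s=cam('side')
a=cv2.resize(im[140:225,170:300],(800,523),interpolation=cv2.INTER_CUBIC); cv2.imwrite('pics/topc.png',a)
b=cv2.resize(s['image'][170:265,180:300],(758,600),interpolation=cv2.INTER_CUBIC); cv2.imwrite('pics/sidec.png',b)
hsv=cv2.cvtColor(im,cv2.COLOR_BGR2HSV); m=((hsv[...,1]<70)).astype(np.uint8)*255
n,l,st,ce=cv2.connectedComponentsWithStats(m)
k=l[187,228]; print(st[k],ce[k])
cs,_=cv2.findContours((l==k).astype(np.uint8),cv2.RETR_EXTERNAL,cv2.CHAIN_APPROX_NONE)
cn=max(cs,key=cv2.contourArea); r=cv2.minAreaRect(cn); bx=cv2.boxPoints(r); print(r,bx.tolist())
for p in bx: print(toz(c,*p,0.045).round(4))
E
```

```text
[ 180  148   95   69 5107] [226.62796162 181.3704719 ]
((226.48489379882812, 180.84716796875), (58.455596923828125, 89.5660400390625), 81.17961883544922) [[177.749755859375, 158.83193969726562], [266.256591796875, 145.09811401367188], [275.22003173828125, 202.86239624023438], [186.71319580078125, 216.59622192382812]]
[0.6845 0.2837 0.045 ]
[ 0.7332 -0.0484  0.045 ]
[ 0.5144 -0.0785  0.045 ]
[0.4675 0.2487 0.045 ]
```

View pics/topc.png

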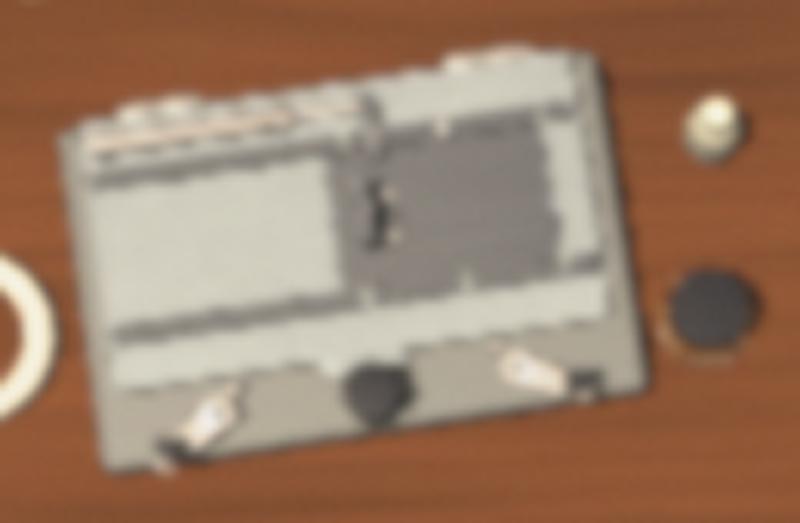

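View pics/sidec.png

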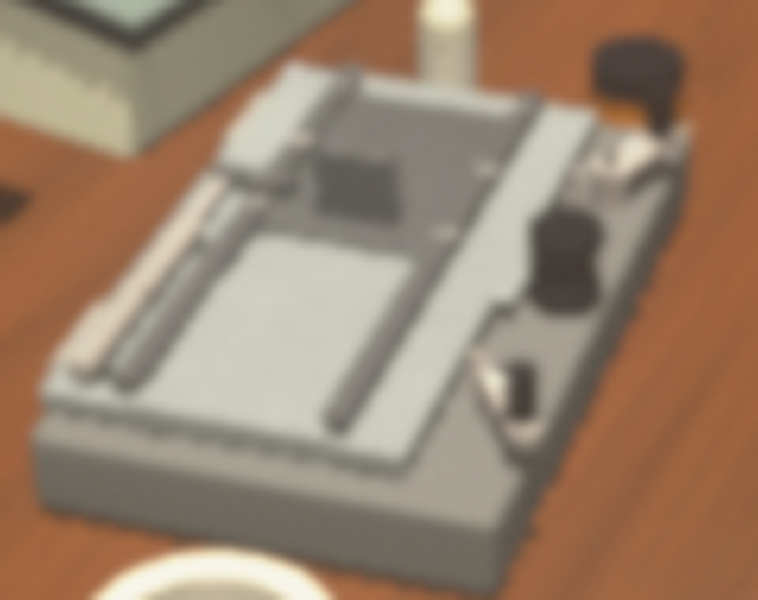

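```bash
cat > pose.py <<'E'
from h import *
from scipy.optimize import least_squares
T=[((-32,-7,67),(368,293)),((-32,-67,67),(467,280)),((-110,165,45),(103,468)),((-110,-165,45),(648,388)),((100,-165,45),(603,60)),((100,165,45),(60,140)),((-65,150,59),(115,388)),((-65,-150,59),(605,312))]
S=[((-110,165,45),(498,527)),((100,165,45),(38,435)),((-65,150,59),(400,465)),((100,150,59),(45,395)),((-32,-7,67),(443,233)),((-32,-67,67),(487,168)),((64,-67,67),(300,137))]
def W(p,q):
    a=p[2];x,y,z=np.array(q)/1000
    return np.array([p[0]+np.cos(a)*x-np.sin(a)*y,p[1]+np.sin(a)*x+np.cos(a)*y,z])
E
python3 - <<'E'
from pose import *
t=cam('top');s=cam('side')
ut=lambda p:np.array(p)/6.154+[170,140]
us=lambda p:np.array(p)/6.317+[180,170]
def res(p,which='ts'):
    r=[]
    if 't' in which: r+=[proj(t,W(p,q))-ut(u) for q,u in T]
    if 's' in which: r+=[proj(s,W(p,q))-us(u) for q,u in S]
    return np.ravel(r)
for w in('t','s','ts'):
    o=least_squares(res,[.6,.1,.15],args=(w,),loss='soft_l1'); print(w,o.x.round(4),np.degrees(o.x[2]).round(2)); 
print(res(o.x).reshape(-1,2).round(1).tolist())
p=o.x; np.save('p.npy',p)
# knob: dark centre candidates
Ri=np.array([[np.cos(p[2]),np.sin(p[2])],[-np.sin(p[2]),np.cos(p[2])]])
for nm,c,u,z in(('Ltop',t,ut((183,448)),.08),('Rtop',t,ut((585,382)),.0925),('Lside',s,us((520,390)),.0795),('LsideTop',s,us((522,365)),.0925),('Rside',s,us((657,115)),.0795)):
    g=toz(c,*u,z)[:2]-p[:2]; print(nm,(Ri@g*1000).round(1))
for nm,y in(('L',90),('R',-90)):
  for ang in np.arange(1.4,2.3,.2):
    sg=1 if y>0 else -1
    q=(-88+36*np.cos(ang),y+sg*36*np.sin(ang),79.5)
    print(nm,ang.round(1),np.round(q),'topc',((proj(t,W(p,q))-[170,140])*6.154).round(),'sidec',((proj(s,W(p,q))-[180,170])*6.317).round())
  q=(-88,y,66);print('piv',((proj(t,W(p,q))-[170,140])*6.154).round(),((proj(s,W(p,q))-[180,170])*6.317).round())
E
```

```text
t [0.5999 0.0996 0.1337] 7.66
s [0.596  0.1022 0.1415] 8.11
ts [0.5978 0.1004 0.1416] 8.12
[[-0.2, 0.9], [-0.2, 0.5], [0.1, 1.1], [-0.1, 0.4], [-1.6, -1.2], [-0.5, -1.0], [-0.0, 1.1], [1.1, 1.0], [-0.1, -0.6], [-1.8, -0.3], [0.7, -1.6], [-0.9, -1.3], [0.6, -0.1], [-0.2, -0.0], [-0.5, 0.1]]
Ltop [-105.  112.]
Rtop [-104.  -127.3]
Lside [-105.6  119.2]
LsideTop [-106.5  119.4]
Rside [-102.6 -119.1]
L 1.4 [-82. 125.  80.] topc [155. 413.] sidec [461. 389.]
L 1.6 [-89. 126.  80.] topc [156. 425.] sidec [477. 392.]
L 1.8 [-96. 125.  80.] topc [159. 437.] sidec [494. 394.]
L 2.0 [-103.  123.   80.] topc [165. 447.] sidec [511. 394.]
L 2.2 [-109.  119.   80.] topc [172. 457.] sidec [528. 391.]
piv [219. 416.] [500. 371.]
R 1.4 [ -82. -125.   80.] topc [576. 348.] sidec [619. 102.]
R 1.6 [ -89. -126.   80.] topc [579. 360.] sidec [634. 104.]
R 1.8 [ -96. -125.   80.] topc [579. 372.] sidec [647. 107.]
R 2.0 [-103. -123.   80.] topc [577. 384.] sidec [660. 112.]
R 2.2 [-109. -119.   80.] topc [572. 395.] sidec [670. 117.]
piv [518. 370.] [612. 164.]
```

```bash
cat > d.py <<'E'
import sys
from pose import *
from scipy.spatial.transform import Rotation as Ro
p=np.array([.5985,.1005,np.radians(8.0)])
o=env.get_obs(); R=Ro.from_euler('xyz',o['tool_rot'],degrees=True)
# args: printer-frame x y z(mm) of successive targets -> tool-frame cm in a yaw-8 down tool
prev=o['tool_pos']; D=Ro.from_euler('xyz',[180,0,8],degrees=True)
c,s=np.cos(p[2]),np.sin(p[2]); g=(prev-[p[0],p[1],0])*1000
print('t',round(o['time_s'],2),'printer xyz',np.round([c*g[0]+s*g[1],-s*g[0]+c*g[1],g[2]],1),'rot',o['tool_rot'].round(2),'F',o['force'].round(1),'w',round(o['grip_width'],4))
print('turn',np.round((R.inv()*D).as_rotvec(degrees=True),2))
for a in sys.argv[1:]:
    w=W(p,[float(v) for v in a.split(',')]); print(a,'cm',(R.inv().apply(w-prev)*100).round(2)); prev=w
E
python3 d.py=0 2>/dev/null; python3 d.py -- 2>/dev/null || python3 d.py -103,-123,160
```

```text
t 0.3 printer xyz [-527.5 -661.2  222.2] rot [-179.97    0.     15.  ] F [ 0.5 -0.  -0.3] w 0.0872
turn [-0.03  0.01  7.  ]
t 0.3 printer xyz [-527.5 -661.2  222.2] rot [-179.97    0.     15.  ] F [ 0.5 -0.  -0.3] w 0.0872
turn [-0.03  0.01  7.  ]
-103,-123,160 cm [ 48.69 -48.24   6.25]
```

servo_tool --plan '[[0.6,[0,0,0],[0,0,7]],[0.6,[2.5,-3.1,0],[0,0,0]],[0.6,[2.5,-3.1,0],[0,0,0]],[0.6,[2.5,-3.1,0],[0,0,0]],[0.6,[2.5,-3.1,0],[0,0,0]],[0.6,[2.5,-3.1,0],[0,0,0]],[0.6,[2.5,-3.1,0],[0,0,0]],[0.6,[2.5,-3.1,0],[0,0,0]],[0.6,[2.5,-3.1,0],[0,0,0]],[0.6,[2.5,-3.1,0],[0,0,0]],[0.6,[2.5,-3.1,0],[0,0,0]],[0.6,[2.5,-3.1,0],[0,0,0]],[0.6,[2.5,-3.1,0],[0,0,0]],[0.6,[2.5,-3.1,0],[0,0,0]],[0.6,[2.5,-3.1,0],[0,0,0]]]' --force 15

```text
time_s: 1.55
tool_pos: [0.4633, -0.1412, 0.2183]
tool_rot: [179.6, 0.2, 6.4]
force: [1.3, -0.3, -0.1]
grip_width: 0.0524
```

```bash
python3 d.py -103,-123,160
```

```text
t 1.55 printer xyz [-167.5 -220.5  218.3] rot [179.56   0.19   6.38] F [ 1.3 -0.3 -0.1] w 0.0524
turn [ 0.44  0.19 -1.62]
-103,-123,160 cm [ 6.19 -9.97  5.73]
```

servo_tool --plan '[[0.6,[2.0,-3.3,1.0],[0.4,0.2,-1.6]],[0.6,[2.0,-3.3,1.0],[0,0,0]],[0.6,[2.0,-3.3,1.0],[0,0,0]],[0.6,[0.3,-0.3,1.0],[0,0,0]],[0.6,[0,0,0],[0,0,0]],[0.6,[0,0,0],[0,0,0]]]'

```text
time_s: 2.05
tool_pos: [0.518, -0.015, 0.1793]
tool_rot: [-179.9, -0.5, 9.0]
force: [0.1, 0.0, 1.2]
grip_width: 0.0519
```

```bash
python3 d.py -103,-123,74; python3 - <<'E'
from h import *
t=cam('top');s=cam('side')
a=cv2.resize(t['image'][140:225,170:300],(600,392),interpolation=cv2.INTER_CUBIC)
b=cv2.resize(s['image'][130:265,180:320],(600,579),interpolation=cv2.INTER_CUBIC)[:,:]
cv2.imwrite('pics/b1.png',b)
E
```

```text
t 2.05 printer xyz [ -95.8 -103.1  179.3] rot [-179.92   -0.5     9.02] F [0.1 0.  1.2] w 0.0519
turn [-0.08 -0.5   1.03]
-103,-123,74 cm [-0.85  1.99 10.52]
```

View pics/b1.png

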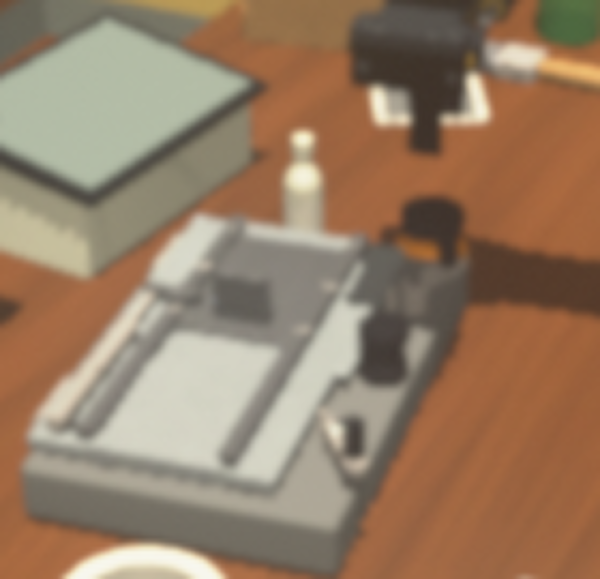

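The gripper, tip at (425,150), hovers above the right turnbutton. The left knob at (352,437) is clear and the scene is undisturbed.

servo_tool --plan '[[0.6,[-0.8,2.0,1.5],[0,-0.5,1]],[0.6,[0,0,1.5],[0,0,0]],[0.6,[0,0,1.5],[0,0,0]],[0.6,[0,0,1.5],[0,0,0]],[0.6,[0,0,0],[0,0,0]],[0.6,[0,0,0],[0,0,0]]]'

```text
time_s: 2.65
tool_pos: [0.5123, -0.055, 0.1198]
tool_rot: [179.5, -0.2, 6.6]
force: [0.0, 0.5, 1.5]
grip_width: 0.0523
```

```bash
python3 d.py -103,-123,74
```

```text
t 2.65 printer xyz [-107.  -142.   119.8] rot [ 1.795e+02 -1.600e-01  6.550e+00] F [0.  0.5 1.5] w 0.0523
turn [ 0.5  -0.15 -1.45]
-103,-123,74 cm [ 0.34 -1.95  4.56]
```

servo_tool --plan '[[0.6,[0.1,-0.4,0],[0.2,0,-0.5]],[0.6,[0.1,-0.4,0],[0,0,0]],[0.6,[0.1,-0.3,0],[0,0,0]],[0.6,[0,0,0],[0,0,0]],[0.6,[0,0,0],[0,0,0]]]'

```text
time_s: 3.07
tool_pos: [0.5157, -0.0461, 0.1233]
tool_rot: [179.6, -0.4, 6.8]
force: [0.0, -0.0, 0.9]
grip_width: 0.0525
```

```bash
python3 d.py -103,-123,74
```

```text
t 3.07 printer xyz [-102.4 -133.6  123.3] rot [179.55  -0.41   6.81] F [ 0.  -0.   0.9] w 0.0525
turn [ 0.45 -0.4  -1.19]
-103,-123,74 cm [-0.11 -1.1   4.92]
```

Small moves track well, with a slight upward drift of z. Now descending.

servo_tool --plan '[[0.6,[0,-0.4,0.8],[0.4,-0.3,-1]],[0.6,[0,-0.4,0.8],[0,0,0]],[0.6,[0,-0.3,0.8],[0,0,0]],[0.6,[0,0,0.6],[0,0,0]],[0.6,[0,0,0.4],[0,0,0]],[0.6,[0,0,0],[0,0,0]],[0.6,[0,0,0],[0,0,0]]]'

```text
time_s: 3.65
tool_pos: [0.5138, -0.0326, 0.0851]
tool_rot: [-180.0, -0.0, 8.1]
force: [0.9, -0.2, 0.9]
grip_width: 0.0524
```

```bash
python3 d.py -103,-123,74
```

```text
t 3.65 printer xyz [-102.4 -120.    85.1] rot [-1.7998e+02 -2.0000e-02  8.0800e+00] F [ 0.9 -0.2  0.9] w 0.0524
turn [-0.02 -0.02  0.08]
-103,-123,74 cm [-0.06  0.3   1.11]
```

servo_tool --plan '[[0.6,[0,0.3,0.5],[0,0,0]],[0.6,[0,0,0.4],[0,0,0]],[0.6,[0,0,0.2],[0,0,0]],[0.1,[0,0,0.1],[0,0,0]],[0.1,[0,0,0.1],[0,0,0]],[0.1,[0,0,0],[0,0,0]],[0.1,[0,0,0],[0,0,0]],[0.1,[0,0,0],[0,0,0]],[0.1,[0,0,0],[0,0,0]],[0.1,[0,0,0],[0,0,0]]]'

```text
time_s: 4.48
tool_pos: [0.5153, -0.0341, 0.0714]
tool_rot: [-179.8, -0.2, 8.0]
force: [1.4, 2.9, -2.1]
grip_width: 0.0144
```

```bash
python3 d.py -103,-123,74
```

```text
t 4.48 printer xyz [-101.1 -121.7   71.4] rot [-1.798e+02 -1.700e-01  8.030e+00] F [ 1.4  2.9 -2.1] w 0.0144
turn [-0.2  -0.17  0.03]
-103,-123,74 cm [-0.19  0.13 -0.26]
```

servo_tool --plan '[[0.1,[0.4,0.15,0],[0,0,0]],[0.1,[0.4,0.15,0],[0,0,0]],[0.1,[0.5,0.05,0],[0,0,0]],[0.1,[0.5,0.05,0],[0,0,0]],[0.1,[0.5,-0.1,0],[0,0,0]],[0.1,[0.5,-0.1,0],[0,0,0]],[0.1,[0,0,0],[0,0,0]],[0.1,[0,0,0],[0,0,0]]]'

```text
time_s: 5.15
tool_pos: [0.5355, -0.0343, 0.0711]
tool_rot: [-180.0, 1.2, 8.2]
force: [-2.7, 0.3, 2.5]
grip_width: 0.0141
```

```bash
python3 d.py -65.6,-118.2,72 -58,-110,72 -53.6,-100.6,72 -52,-90,72
```

```text
t 5.15 printer xyz [ -81.1 -124.7   71.1] rot [-179.97    1.2     8.16] F [-2.7  0.3  2.5] w 0.0141
turn [-0.03  1.2   0.16]
-65.6,-118.2,72 cm [ 1.55 -0.65 -0.12]
-58,-110,72 cm [ 0.76 -0.82 -0.02]
-53.6,-100.6,72 cm [ 0.44 -0.94 -0.01]
-52,-90,72 cm [ 0.16 -1.06 -0.  ]
```

servo_tool --plan '[[0.1,[0.6,-0.2,0],[0,0.6,0]],[0.1,[0.6,-0.25,0],[0,0.6,0]],[0.1,[0.6,-0.3,0],[0,0,0]],[0.1,[0.5,-0.4,0],[0,0,0]],[0.1,[0.4,-0.5,0],[0,0,0]],[0.1,[0.3,-0.6,0],[0,0,0]],[0.1,[0,0,0],[0,0,0]]]'

```text
time_s: 5.73
tool_pos: [0.5606, -0.022, 0.0711]
tool_rot: [179.0, 0.4, 7.7]
force: [-3.9, 4.2, 2.0]
grip_width: 0.0137
```

```bash
python3 d.py -53.6,-100.6,72 -52,-90,72
```

```text
t 5.73 printer xyz [ -54.6 -116.1   71.1] rot [178.96   0.42   7.72] F [-3.9  4.2  2. ] w 0.0137
turn [ 1.04  0.42 -0.28]
-53.6,-100.6,72 cm [ 0.09 -1.54 -0.12]
-52,-90,72 cm [ 0.15 -1.06 -0.02]
```

servo_tool --plan '[[0.1,[-0.1,-0.5,0],[0.5,0.2,0]],[0.1,[0,-0.5,0],[0.5,0.2,0]],[0.1,[0.1,-0.6,0],[0,0,0]],[0.1,[0.1,-0.6,0],[0,0,0]],[0.1,[0,-0.5,0],[0,0,0]],[0.1,[0,-0.5,0],[0,0,0]],[0.1,[0,0,0],[0,0,0]]]'

```text
time_s: 6.32
tool_pos: [0.5669, -0.0154, 0.0713]
tool_rot: [178.3, -1.1, 6.9]
force: [-4.6, 1.8, 1.1]
grip_width: 0.0136
```

```bash
python3 d.py -52,-90,72
```

```text
t 6.32 printer xyz [ -47.5 -110.4   71.3] rot [178.32  -1.1    6.93] F [-4.6  1.8  1.1] w 0.0136
turn [ 1.69 -1.08 -1.09]
-52,-90,72 cm [-0.49 -2.03 -0.13]
```

servo_tool --plan '[[0.1,[-0.6,-1.0,0],[0.8,-0.5,-0.5]],[0.1,[-0.4,-1.0,0],[0.8,-0.5,-0.5]],[0.1,[0,-1.0,0],[0,0,0]],[0.1,[0,0,0],[0,0,0]]]'

```text
time_s: 6.65
tool_pos: [0.5701, -0.0035, 0.0728]
tool_rot: [178.8, -2.2, 7.5]
force: [-4.3, 2.1, 0.1]
grip_width: 0.0144
```

```bash
python3 d.py -52,-90,72
```

```text
t 6.65 printer xyz [-42.6 -99.   72.8] rot [178.84  -2.17   7.46] F [-4.3  2.1  0.1] w 0.0144
turn [ 1.17 -2.17 -0.57]
-52,-90,72 cm [-0.96 -0.89  0.03]
```

```bash
python3 - <<'E'
from h import *
t=cam('top');s=cam('side')
a=cv2.resize(t['image'][140:225,170:300],(780,510),interpolation=cv2.INTER_CUBIC)
b=cv2.resize(s['image'][150:265,180:320],(700,575),interpolation=cv2.INTER_CUBIC)
cv2.imwrite('pics/b2.png',b); cv2.imwrite('pics/a2.png',a)
E
python3 d.py
```

```text
t 6.75 printer xyz [-42.8 -99.1  73. ] rot [178.87  -2.13   7.43] F [ 2.  -1.3 -4.8] w 0.014
turn [ 1.15 -2.12 -0.59]
```

View pics/b2.png

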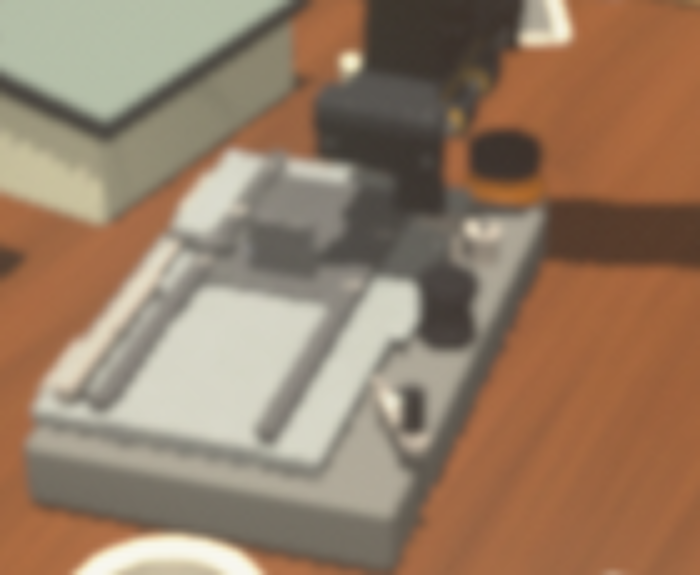

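The right blade has swung over the rim: the gripper is at (400,190) and the blade tail at (480,240). I'll release slightly, recentre in x, then finish the push.

servo_tool --plan '[[0.35,[0,0,0],[0,0,0]],[0.35,[0,0,0],[0.5,-1,0]],[0.35,[-0.4,0,0],[0.5,-1,0]],[0.35,[-0.4,0,0],[0,0,0]],[0.35,[0,0,0],[0,0,0]],[0.35,[0,0,0],[0,0,0]]]'

```text
time_s: 7.25
tool_pos: [0.5611, -0.0022, 0.0738]
tool_rot: [-179.8, 0.1, 7.5]
force: [0.4, -1.4, -0.3]
grip_width: 0.03
```

```bash
python3 d.py -52,-90,72
```

```text
t 7.25 printer xyz [-51.3 -96.5  73.8] rot [-1.7984e+02  5.0000e-02  7.5000e+00] F [ 0.4 -1.4 -0.3] w 0.03
turn [-0.16  0.05 -0.5 ]
-52,-90,72 cm [-0.08 -0.64  0.18]
```

servo_tool --plan '[[0.35,[0,-0.5,0],[0,0,-0.5]],[0.1,[0,-0.3,0],[0,0,0]],[0.1,[0,0,0],[0,0,0]],[0.1,[0,0,0],[0,0,0]],[0.1,[0,-0.6,0],[0,0,0]],[0.1,[0,-0.8,0],[0,0,0]],[0.1,[0,-0.8,0],[0,0,0]]]'

```text
time_s: 7.83
tool_pos: [0.5616, 0.0062, 0.0745]
tool_rot: [178.4, -0.2, 7.5]
force: [3.5, -16.3, -1.5]
grip_width: 0.0146
```

```bash
python3 d.py -52,-90,72
```

```text
t 7.83 printer xyz [-49.6 -88.3  74.5] rot [178.44  -0.22   7.47] F [  3.5 -16.3  -1.5] w 0.0146
turn [ 1.56 -0.22 -0.53]
-52,-90,72 cm [-0.24  0.17  0.25]
```

The right button is against its stop: y −88 with 16 N of reaction. I'll release, lift and go to the left knob.

servo_tool --plan '[[0.5,[0,0,0],[0,0,0]],[0.5,[0,0,0],[0.8,0,0]],[0.5,[0,0,0],[0.5,0,-0.5]],[0.5,[0,0,-1.5],[0,0,0]],[0.55,[0,0,-2],[0,0,0]],[0.55,[0,0,-2],[0,0,0]],[0.55,[-0.5,-2,0],[0,0,0]],[0.55,[-0.5,-2,0],[0,0,0]],[0.55,[-0.5,-2,0],[0,0,0]],[0.55,[-0.5,-2,0],[0,0,0]],[0.55,[-0.5,-2,0],[0,0,0]],[0.55,[-0.5,-2,0],[0,0,0]],[0.55,[-0.5,-2,0],[0,0,0]],[0.55,[-0.5,-2,0],[0,0,0]],[0.55,[-0.5,-1.5,0],[0,0,0]],[0.55,[0,0,0],[0,0,0]],[0.55,[0,0,0],[0,0,0]],[0.55,[0,0,0],[0,0,0]]]'

```text
time_s: 9.33
tool_pos: [0.4793, 0.1931, 0.1325]
tool_rot: [-178.8, 0.6, 8.9]
force: [0.2, -0.1, -0.1]
grip_width: 0.0481
```

```bash
python3 d.py -106,121,73;  python3 - <<'E'
from h import *
t=cam('top')
a=cv2.resize(t['image'][140:225,170:300],(780,510),interpolation=cv2.INTER_CUBIC)
cv2.imwrite('pics/a3.png',a)
E
```

```text
t 9.33 printer xyz [-105.1  108.3  132.5] rot [-178.76    0.59    8.87] F [ 0.2 -0.1 -0.1] w 0.0481
turn [-1.23  0.6   0.86]
-106,121,73 cm [-0.01 -1.15  5.98]
```

View pics/a3.png

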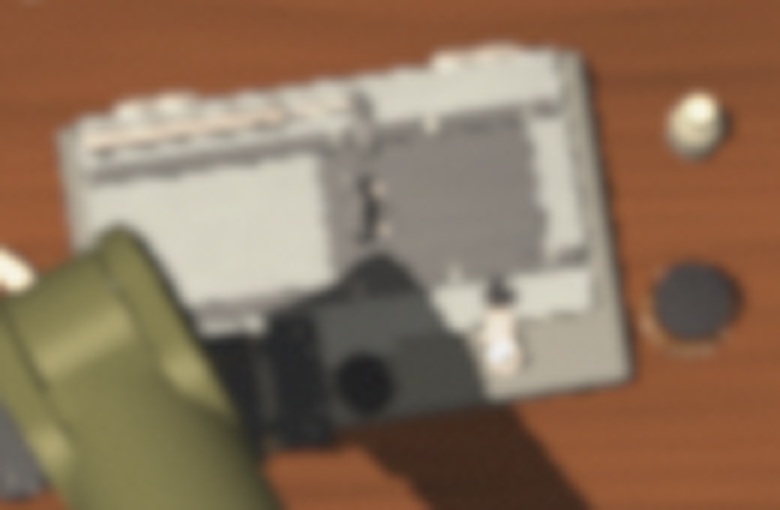

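The right button stands square over the rim, with its knob at (500,293), and the shutter is still shut. Next I descend on the left knob.

servo_tool --plan '[[0.55,[0,-0.5,0.5],[-0.6,0.5,0.5]],[0.55,[0,-0.5,0.8],[-0.5,0,0.4]],[0.55,[0,-0.3,0.8],[0,0,0]],[0.55,[0,0,0.8],[0,0,0]],[0.55,[0,0,0.6],[0,0,0]],[0.55,[0,0,0],[0,0,0]],[0.55,[0,0,0],[0,0,0]]]'

```text
time_s: 9.97
tool_pos: [0.4812, 0.1979, 0.0944]
tool_rot: [-180.0, 0.2, 7.2]
force: [-0.7, -0.7, 0.2]
grip_width: 0.0481
```

```bash
python3 d.py -106,121,73
```

```text
t 9.97 printer xyz [-102.6  112.8   94.4] rot [-179.97    0.18    7.2 ] F [-0.7 -0.7  0.2] w 0.0481
turn [-0.03  0.18 -0.8 ]
-106,121,73 cm [-0.34 -0.81  2.14]
```

servo_tool --plan '[[0.55,[-0.2,-0.5,0],[0,0,-0.8]],[0.55,[-0.2,-0.4,0],[0,0,0]],[0.55,[-0.1,-0.2,0.4],[0,0,0]],[0.55,[0,0,0.6],[0,0,0]],[0.55,[0,0,0.5],[0,0,0]],[0.55,[0,0,0.3],[0,0,0]],[0.55,[0,0,0],[0,0,0]]]'

```text
time_s: 10.55
tool_pos: [0.4748, 0.209, 0.0756]
tool_rot: [-180.0, 0.1, 8.1]
force: [0.4, 0.8, 0.2]
grip_width: 0.0483
```

```bash
python3 d.py -106,121,73
```

```text
t 10.55 printer xyz [-107.4  124.6   75.6] rot [-1.7997e+02  8.0000e-02  8.0500e+00] F [0.4 0.8 0.2] w 0.0483
turn [-0.03  0.08  0.05]
-106,121,73 cm [0.14 0.36 0.26]
```

servo_tool --plan '[[0.1,[0.1,0.2,0.2],[0,0,0]],[0.1,[0,0,0.1],[0,0,0]],[0.1,[0,0,0],[0,0,0]],[0.1,[0,0,0],[0,0,0]],[0.1,[0,0,0],[0,0,0]],[0.1,[0,0,0],[0,0,0]],[0.1,[0,0,0],[0,0,0]]]'

```text
time_s: 11.13
tool_pos: [0.4765, 0.2064, 0.0721]
tool_rot: [-180.0, 0.1, 8.0]
force: [-1.0, -0.4, -1.5]
grip_width: 0.0144
```

```bash
python3 d.py -106,121,73
```

```text
t 11.13 printer xyz [-106.1  121.8   72.1] rot [-1.7998e+02  1.0000e-01  8.0000e+00] F [-1.  -0.4 -1.5] w 0.0144
turn [-0.02  0.1   0.  ]
-106,121,73 cm [ 0.01  0.08 -0.09]
```

servo_tool --plan '[[0.1,[0.4,-0.15,0],[0,0,0]],[0.1,[0.4,-0.15,0],[0,0,0]],[0.1,[0.5,-0.05,0],[0,0,0]],[0.1,[0.5,-0.05,0],[0,0,0]],[0.1,[0.5,0.1,0],[0,0,0]],[0.1,[0.5,0.1,0],[0,0,0]],[0.1,[0.5,0.2,0],[0,0,0]],[0.1,[0.5,0.25,0],[0,0,0]],[0.1,[0.5,0.3,0],[0,0,0]],[0.1,[0,0,0],[0,0,0]]]'

```text
time_s: 11.97
tool_pos: [0.504, 0.2156, 0.0717]
tool_rot: [-179.7, 2.1, 8.2]
force: [0.9, -4.4, 1.0]
grip_width: 0.0141
```

```bash
python3 d.py -58,110,72 -52,90,72
```

```text
t 11.97 printer xyz [-77.6 127.1  71.7] rot [-179.68    2.07    8.22] F [ 0.9 -4.4  1. ] w 0.0141
turn [-0.32  2.07  0.21]
-58,110,72 cm [ 1.95  1.72 -0.11]
-52,90,72 cm [ 0.59  2.   -0.03]
```

servo_tool --plan '[[0.1,[0.5,0.5,0],[0,1,0]],[0.1,[0.5,0.5,0],[0,1,0]],[0.1,[0.5,0.6,0],[0,0,0]],[0.1,[0.4,0.7,0],[0,0,0]],[0.1,[0.3,0.8,0],[0,0,0]],[0.1,[0.1,0.8,0],[0,0,0]],[0.1,[0,0,0],[0,0,0]]]'

```text
time_s: 12.55
tool_pos: [0.5301, 0.2101, 0.072]
tool_rot: [-177.2, -0.8, 9.1]
force: [-3.9, -4.6, 0.6]
grip_width: 0.0138
```

```bash
python3 d.py -58,110,72 -52,90,72
```

```text
t 12.55 printer xyz [-52.5 118.   72. ] rot [-177.24   -0.82    9.07] F [-3.9 -4.6  0.6] w 0.0138
turn [-2.77 -0.79  1.09]
-58,110,72 cm [-0.57  0.79 -0.04]
-52,90,72 cm [ 0.56  2.01 -0.09]
```

servo_tool --plan '[[0.3,[0,0,0],[0,0,0]],[0.3,[0,0,0],[-1.4,-0.4,0.5]],[0.3,[-0.3,0,0],[-1.4,-0.4,0.5]],[0.3,[-0.2,0.4,0],[0,0,0]],[0.3,[0,0.6,0],[0,0,0]],[0.3,[0,0.6,0],[0,0,0]],[0.3,[0.1,0.6,0],[0,0,0]],[0.3,[0.1,0.6,0],[0,0,0]],[0.3,[0.1,0.6,0],[0,0,0]],[0.3,[0,0,0],[0,0,0]]]'

```text
time_s: 13.38
tool_pos: [0.5415, 0.1836, 0.0755]
tool_rot: [-179.1, -1.5, 8.3]
force: [0.8, 0.7, -0.5]
grip_width: 0.0263
```

```bash
python3 d.py -58,110,72 -52,90,72
```

```text
t 13.38 printer xyz [-44.9  90.2  75.5] rot [-179.08   -1.5     8.31] F [ 0.8  0.7 -0.5] w 0.0263
turn [-0.92 -1.49  0.32]
-58,110,72 cm [-1.31 -1.98  0.35]
-52,90,72 cm [ 0.59  2.   -0.02]
```

servo_tool --plan '[[0.3,[-0.3,0,0.1],[-0.5,-0.8,0.3]],[0.3,[-0.3,0,0.1],[-0.4,-0.7,0]],[0.1,[0,0,0],[0,0,0]],[0.1,[0,0,0],[0,0,0]],[0.1,[0,0,0],[0,0,0]],[0.1,[0,0,0],[0,0,0]],[0.1,[0,0.6,0],[0,0,0]],[0.1,[0,0.8,0],[0,0,0]],[0.1,[0,0.8,0],[0,0,0]]]'

```text
time_s: 14.13
tool_pos: [0.5359, 0.1836, 0.0741]
tool_rot: [-178.2, -0.3, 8.7]
force: [1.8, 17.2, -7.1]
grip_width: 0.0144
```

```bash
python3 d.py -52,90,72
```

```text
t 14.13 printer xyz [-50.4  91.   74.1] rot [-178.2    -0.35    8.66] F [ 1.8 17.2 -7.1] w 0.0144
turn [-1.8  -0.34  0.66]
-52,90,72 cm [-0.16  0.1   0.2 ]
```

The left button is against its stop, with 17 N of reaction at y 91. I'll release, lift and go over the tab.

servo_tool --plan '[[0.5,[0,0,0],[0,0,0]],[0.5,[0,0,0],[-0.9,0,0.3]],[0.5,[0,0,0],[-0.9,0,0.3]],[0.5,[0,0,-1.5],[0,0,0]],[0.5,[0,0,-2],[0,0,0]],[0.5,[0,0,-2],[0,0,0]],[0.5,[0.5,1,0],[0,0,0]],[0.5,[1,1.5,0],[0,0,0]],[0.5,[1,1.5,0],[0,0,0]],[0.5,[1,1.5,0],[0,0,0]],[0.5,[1,1.5,0],[0,0,0]],[0.5,[1,1,0],[0,0,0]],[0.5,[0.5,0.5,0],[0,0,0]],[0.5,[0,0,0],[0,0,0]],[0.5,[0,0,0],[0,0,0]],[0.5,[0,0,0],[0,0,0]]]'

```text
time_s: 15.47
tool_pos: [0.6084, 0.0844, 0.1213]
tool_rot: [178.8, 1.0, 7.3]
force: [0.0, 0.2, 0.5]
grip_width: 0.0437
```

```bash
python3 d.py 16,-13.7,70;  python3 - <<'E'
from h import *
t=cam('side')
a=cv2.resize(t['image'][150:265,180:320],(700,575),interpolation=cv2.INTER_CUBIC)
cv2.imwrite('pics/b4.png',a)
E
```

```text
t 15.47 printer xyz [  7.6 -17.4 121.3] rot [178.77   1.04   7.32] F [0.  0.2 0.5] w 0.0437
turn [ 1.23  1.05 -0.67]
16,-13.7,70 cm [ 0.93 -0.49  5.1 ]
```

View pics/b4.png

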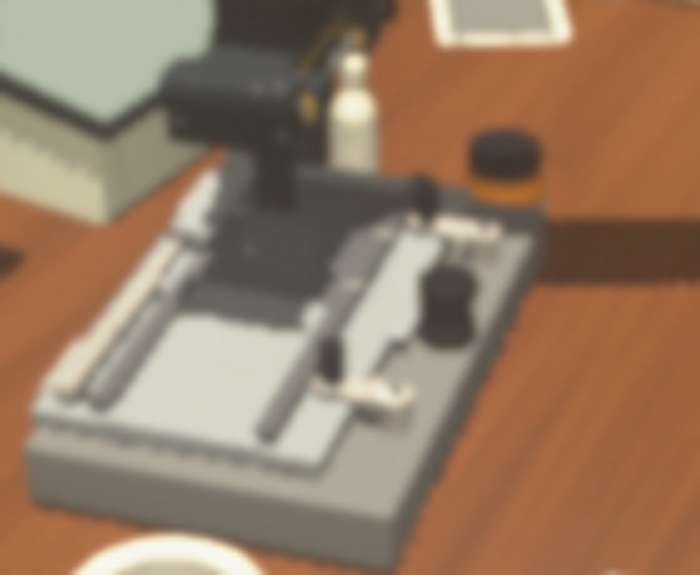

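Both knobs, (330,355) and (423,200), are over the lid rim, and the loupe at (447,305) still stands. Now descending on the tab.

servo_tool --plan '[[0.5,[0.4,-0.2,0],[0.6,0.5,-0.4]],[0.5,[0.4,-0.2,0.3],[0.6,0.5,-0.3]],[0.5,[0.1,-0.1,0.7],[0,0,0]],[0.5,[0,0,0.7],[0,0,0]],[0.5,[0,0,0.7],[0,0,0]],[0.5,[0,0,0.6],[0,0,0]],[0.5,[0,0,0.4],[0,0,0]],[0.5,[0,0,0],[0,0,0]],[0.5,[0,0,0],[0,0,0]]]'

```text
time_s: 16.27
tool_pos: [0.6144, 0.0956, 0.083]
tool_rot: [-179.9, 0.0, 8.5]
force: [0.4, 0.0, -0.2]
grip_width: 0.0435
```

```bash
python3 d.py 16,-13.7,70
```

```text
t 16.27 printer xyz [15.  -7.1 83. ] rot [-1.7986e+02  5.0000e-02  8.5300e+00] F [ 0.4  0.  -0.2] w 0.0435
turn [-0.14  0.05  0.53]
16,-13.7,70 cm [0.09 0.67 1.29]
```

servo_tool --plan '[[0.5,[0,0.3,0.4],[0,0,0.5]],[0.5,[0,0.2,0.4],[0,0,0]],[0.5,[0,0,0.3],[0,0,0]],[0.5,[0,0,0.1],[0,0,0]],[0.5,[0,0,0],[0,0,0]],[0.5,[0,0,0],[0,0,0]]]'

```text
time_s: 16.77
tool_pos: [0.6157, 0.0896, 0.0701]
tool_rot: [-179.9, -0.0, 7.9]
force: [0.4, -0.2, -0.8]
grip_width: 0.0437
```

```bash
python3 d.py 16,-13.7,70
```

```text
t 16.77 printer xyz [ 15.5 -13.2  70.1] rot [-179.88   -0.      7.92] F [ 0.4 -0.2 -0.8] w 0.0437
turn [-0.12 -0.   -0.08]
16,-13.7,70 cm [0.05 0.05 0.01]
```

servo_tool --plan '[[0,[0,0,0],[0,0,0]],[0,[0,0,0],[0,0,0]],[0,[0,0,0],[0,0,0]],[0,[0,0,0],[0,0,0]],[0,[0,0,0],[0,0,0]],[0,[0,0,0],[0,0,0]],[0,[0,0,0],[0,0,0]],[0,[0,0,0],[0,0,0]]]' --force 35

```text
time_s: 17.43
tool_pos: [0.6163, 0.0894, 0.071]
tool_rot: [-179.9, -0.1, 8.0]
force: [-0.1, 0.6, -0.6]
grip_width: 0.0078
```

```bash
python3 d.py 16,-13.7,70
```

```text
t 17.43 printer xyz [ 16.1 -13.4  71. ] rot [-1.7994e+02 -9.0000e-02  7.9500e+00] F [-0.1  0.6 -0.6] w 0.0078
turn [-0.06 -0.09 -0.05]
16,-13.7,70 cm [-0.01  0.03  0.1 ]
```

servo_tool --plan '[[0,[0,-0.5,0],[0,0,0]],[0,[0,-0.6,0],[0,0,0]],[0,[0,-0.6,0],[0,0,0]],[0,[0,-0.6,0],[0,0,0]],[0,[0,-0.6,0],[0,0,0]],[0,[0,-0.5,0],[0,0,0]],[0,[0,-0.3,0],[0,0,0]],[0,[0,0,0],[0,0,0]]]'

```text
time_s: 18.1
tool_pos: [0.6117, 0.1218, 0.071]
tool_rot: [179.4, -0.0, 7.7]
force: [-0.3, -3.8, 0.6]
grip_width: 0.0075
```

```bash
python3 d.py 16,46.5,71
```

```text
t 18.1 printer xyz [16.  19.2 71. ] rot [179.44  -0.     7.74] F [-0.3 -3.8  0.6] w 0.0075
turn [ 0.56 -0.   -0.26]
16,46.5,71 cm [-0.02 -2.73 -0.03]
```

servo_tool --plan '[[0,[0,-0.5,0],[0.3,0,-0.2]],[0,[0,-0.5,0],[0.2,0,0]],[0,[0,-0.5,0],[0,0,0]],[0,[0,-0.5,0],[0,0,0]],[0,[0,-0.4,0],[0,0,0]],[0,[0,-0.2,0],[0,0,0]],[0,[0,0,0],[0,0,0]],[0,[0,0,0],[0,0,0]]]'

```text
time_s: 18.77
tool_pos: [0.6089, 0.1407, 0.071]
tool_rot: [179.3, 0.1, 7.6]
force: [-0.3, -5.1, 1.5]
grip_width: 0.0077
```

```bash
python3 d.py 16,46.5,71
```

```text
t 18.77 printer xyz [15.9 38.4 71. ] rot [1.7929e+02 1.3000e-01 7.6500e+00] F [-0.3 -5.1  1.5] w 0.0077
turn [ 0.71  0.13 -0.35]
16,46.5,71 cm [ 0.   -0.81 -0.01]
```

servo_tool --plan '[[0,[0,-0.5,0],[0.3,0,-0.2]],[0,[0,-0.5,0],[0.3,0,-0.1]],[0,[0,-0.3,0],[0,0,0]],[0,[0,-0.2,0],[0,0,0]],[0,[0,-0.2,0],[0,0,0]]]'

```text
time_s: 19.18
tool_pos: [0.6076, 0.1497, 0.0709]
tool_rot: [179.3, 0.3, 7.6]
force: [-0.5, -7.0, 2.2]
grip_width: 0.0078
```

```bash
python3 d.py 16,46.5,71; python3 - <<'E'
from h import *
for i in range(6): cam('top')
E
python3 d.py 16,46.5,71
```

```text
t 19.18 printer xyz [15.9 47.4 70.9] rot [179.28   0.27   7.6 ] F [-0.5 -7.   2.2] w 0.0078
turn [ 0.72  0.27 -0.39]
16,46.5,71 cm [ 0.01  0.09 -0.  ]
t 19.48 printer xyz [15.8 47.7 70.9] rot [179.32   0.26   7.61] F [ 0.3 -6.5  1. ] w 0.0079
turn [ 0.68  0.27 -0.38]
16,46.5,71 cm [ 0.02  0.12 -0.  ]
```

Steady at about 61 mm with 6.5 N of spring force. I'll check visually.

```bash
python3 - <<'E'
from h import *
t=cam('top');s=cam('side')
a=cv2.resize(t['image'][140:225,170:300],(780,510),interpolation=cv2.INTER_CUBIC)[:, 200:620]
b=cv2.resize(s['image'][150:265,180:320],(620,510),interpolation=cv2.INTER_CUBIC)[:,:380]
cv2.imwrite('pics/f.png',np.hstack([a,b]))
E
python3 d.py
```

```text
t 19.58 printer xyz [15.9 47.8 70.9] rot [179.32   0.26   7.62] F [-0.3 -7.4  1.2] w 0.0077
turn [ 0.68  0.27 -0.38]
```

View pics/f.png

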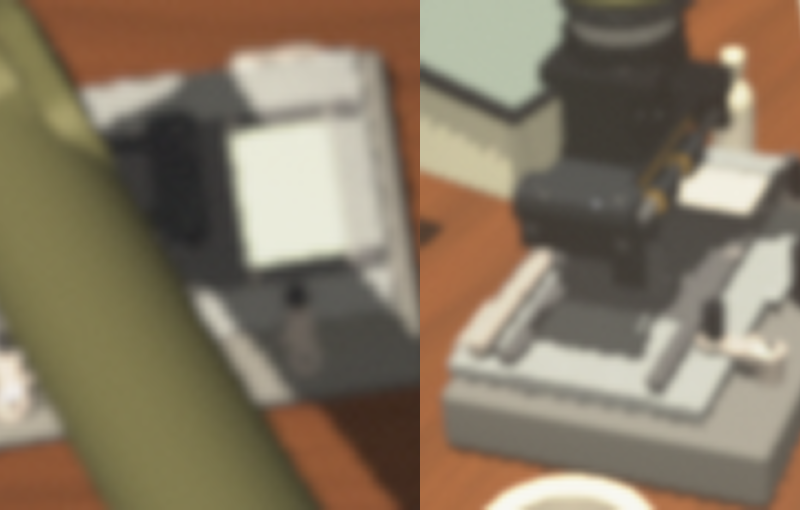

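The picture shows the window's right half white, with the shutter edge at x≈238 in the left pane, and both buttons square. I'll measure that edge to make sure.

```bash
python3 - <<'E'
from pose import *
t=cam('top'); p=np.array([.5985,.1005,np.radians(8)])
g=t['image'].astype(float).mean(2)
for px in(0,15,30):
    ys=np.arange(-150,-30,1.); v=[]
    for y in ys:
        u=proj(t,W(p,(px,y,60))); v.append(cv2.getRectSubPix(g.astype(np.float32),(1,1),(float(u[0]),float(u[1])))[0,0])
    v=np.array(v); d=np.gradient(cv2.GaussianBlur(v[:,None],(1,5),0).ravel()); print(px,'edges y',ys[d.argmin()],ys[d.argmax()], v[::10].round())
E
python3 d.py
```

```text
0 edges y -63.0 -146.0 [160. 199. 202. 225. 229. 229. 229. 229. 224. 108.  56.  46.]
15 edges y -62.0 -147.0 [156. 196. 202. 226. 229. 229. 229. 229. 222. 107.  56.  44.]
30 edges y -62.0 -147.0 [158. 197. 200. 223. 229. 229. 229. 229. 224. 110.  55.  44.]
t 19.63 printer xyz [15.9 47.7 71. ] rot [179.32   0.26   7.61] F [-0.7 -7.3  2.2] w 0.0081
turn [ 0.68  0.26 -0.38]
```

```bash
python3 -c "
from cell import env
print(env.sign_off())"; python3 d.py
```

```text
the job is handed in; nothing more can be done
None
the job is handed in; nothing more can be done
```

I swung both turnbuttons in against their stops with the shutter still shut. Then I pinched the shutter tab with 35 N grip, drew it open to about half travel, and handed in while still holding it. It took about 20 s of the 58 s, and the hand-in gave no verdict.

- **Turnbuttons:** each stopped firmly with 16–17 N of reaction. In the pictures afterwards both blades stood square over the lid's front rim.
- **Shutter opening:** the two measurements differ slightly but both fall in the 52–68 mm band. Tool travel gives about 61 mm, and the top camera's shutter-edge measurement gives about 63 mm. I put the gap down to the roughly 2 mm calibration error.
- **Hold:** the tool drifted no more than about 0.4 mm over the last 0.45 s. The force along the spring was about 7 N, against an expected 6.6 N.
- **Lid and bystanders:** I saw no sign of the lid lifting. The loupe, glue and jar were upright in the last views that showed them. I did not measure how far any bystander moved.

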